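# Fold down the ratchet tilt rest on the loudspeaker repair table

### The job

Fold the ratchet tilt rest flat for the next loudspeaker: first press the pawl's thumb tab fully down so that the pawl swings clear of the teeth and stays free, then push the raised arm down until it lies on its rest block. Do it all by pressing and pushing with the fingertips: do not grasp or lift anything, do not raise the arm, leave the pawl free, and leave the woofer, the screwdriver and the jar where they are.

Things in the scene. Friction and masses are not known exactly. Their poses are not given: they have to be found in the camera images.
- rest: the ratchet tilt rest, fixed to the table: grey base plate 330 x 110 x 8 mm. Origin on the table under the arm's hinge; the base reaches 140 mm to -x, 190 mm to +x. +x points to the arm's free end, -x to the thumb tab, z up. Black rest block 30 x 60 mm, top at 71 mm, at x = +115 mm. Hinge cheeks reach 92 mm, pawl posts (at x = -60 mm) 154 mm above the table
- prop_hinge (a point): point on the arm's level hinge axis (along y of rest), in the middle plane, 75 mm above the table straight over the origin of rest. A toothed steel wheel of 74 mm radius, 10 mm thick, turns with the arm about it
- prop (a joint): angle of the arm above level, rad: starts near 0.54, 0 = flat, at its stop. The arm is an aluminium bar 34 mm wide, 8 mm thick, from the hinge to a round cork-covered crossbar. The pawl in the teeth blocks it from going down; with the pawl free, the stiff hinge yields to a push of about 3 to 15 N down on the crossbar, along its arc or straight down; the arm stays where it is left
- prop_bar (a point): centre of the cork-covered crossbar (28 mm diameter, 100 mm long, along y of rest) at the arm's end, 160 mm from the hinge axis; at joint angle a it lies 160 mm x cos a to the +x side of the hinge and 160 mm x sin a above it. With the arm flat the crossbar's top is 89 mm above the table
- pawl (a joint): angle of the pawl, rad: 0 = nose in the teeth (start), about 0.18 = just clear of them, 0.40 = thumb tab fully down, at its stop. Stiff hinge, no return spring: it stays where it is left; about 3 to 8 N on the middle of the tab moves it. Its axis lies along y of rest, 60 mm to the -x side of the arm's hinge, 145 mm above the table
- pawl_tab (a point): middle of the upper face of the pawl's flat dark steel thumb tab (34 mm along x, 44 mm along y, 6 mm thick), 120 mm to the -x side of the arm's hinge. At the start the face is level, 163 mm above the table; fully down its middle is about 25 mm lower and it tilts 0.4 rad. Nothing stands above it; 120 mm is free below it
- driver: loose black-rimmed grey woofer with a steel magnet, 104 mm diameter, 45 mm tall, 0.5 kg, beside the rest; origin at the centre of its underside. Not to be disturbed
- screwdriver: loose screwdriver with wooden handle, 190 mm long, 26 mm thick, lying on the table beside the rest; origin at the middle of its underside, x along it towards the tip. Not to be disturbed
- jar: loose pale screw jar with a light cap, 52 mm diameter, 60 mm tall, beside the rest; origin at the centre of its underside. Not to be disturbed

How it is judged:
By the outcome, as a careful person would: the job done as asked, in the order asked, and still so for the second after the job is handed in, with the robot touching nothing.
It also fails if it takes over 38 s, if anything falls off the work surface, if the arm or the gripper's body presses on something with over 40 N, if the wrist force passes 120 N, or if a joint passes its speed limit or range.

### The arm

A 7-joint arm with a two-finger parallel gripper is mounted at the origin on the work surface. World frame = base frame: x ahead of the robot, y to its left, z up, the work surface at z = 0. Lengths are in mm, angles in degrees, forces in N, time in s.
With the tool pointing down it reaches from about 350 to 900 mm from the base axis. Payload 8.1 kg.
Tool frame: the origin (TCP) lies at the very end of the fingers, on their centre line; the grasp point (between the pads) lies 19 mm behind it; z points along the fingers, y is the line along which they close (so a half turn about z gives the same grasp; the last joint's range is limited). The gripper opens to 92 mm and grips with 3 to 60 N. Pads are 19 mm wide; open, the fingers measure 130 mm over their backs; the gripper's body (75 mm by 190 mm) begins 47 mm behind the grasp point.
Start: joints at [60.126, 24.895, 1.432, 90.138, -0.665, 64.973, -4.303], TCP at [254.144, -571.01, 226.742] pointing down, gripper open.
Joint ranges: [-149.89, 149.89], [-25.12, 119.58], [-72.63, 75.52], [4.76, 147.25], [-75.54, 255.54], [6.69, 114.76], [-157.13, 157.13]. Speed limits (degrees/s): [127.2, 127.2, 172.46, 172.46, 180, 180, 180].

### API

Orientations are given as [roll, pitch, yaw] about the fixed x, y, z axes, in that order (R = Rz(yaw) Ry(pitch) Rx(roll)).
In Python, from rig import robot gives the robot as it stands.
- The arm moves only by the shell command python3 -m crank 'ROWS' [FORCE]. ROWS is JSON, a list of rows, each a list of 3 entries, a list of its own where there are three numbers: the shift along the tool's x, y, z in mm, then the turn about the tool's z in rad, then the finger opening in mm, from 0 to 91.8. A call has 1 to 10 rows; each row is the pose to reach, as a shift and turn from the pose commanded when the call began, along the tool's axes at that moment; what a row does not reach only later rows make up. A row lasts 1/12 s, in which the tool goes at most 41.7 mm and 7.16 degrees, less where a joint would pass 70% of its speed; a pose out of reach is approached as far as the arm can. A call with a gripper value outside its range is refused whole. The fingers move at their own pace and stop on an object; FORCE is the grip in N (left out, the last holds). Time passes only in rows, so rows that repeat a pose let the fingers close. It gives the time, the measured TCP pose, the force, the opening and the grip force at its end, in the units of the state.
- robot.get_obs(): the state, without advancing time (a new reading comes with each control period).
- robot.grab_frame(name): name is "scene" or "top" or "wrist"; returns the picture (384x512x3 uint8, blue, green, red); there is no depth.
- robot.calibration(name): a dict with "mtx" (3x3 intrinsics, pixels), "R" (3x3) and "t" (3): a world point X has camera coordinates R X + t. Camera axes: x right, y down, z forward; pixel columns grow to the right and rows downward; lengths in mm; the calibration is good to about 2 mm. A picture is of the moment at which its call begins: read the wrist's pose just before it. calibration takes no time and is no camera call; for the wrist camera it gives the pose at the moment of the call.
- robot.close_job(): hands the job in; it is judged then, once.
The state is a dict: "time": time; "joint_pos": joint angles; "joint_velocities": joint speeds; "joint_efforts": joint torques, N m; "tool_pos": TCP position; "eef_rot": TCP orientation; "ft_force": force on the tool from outside, world axes, zero at the start; "ft_torque": the same for the moment, N m; "opening": finger opening in mm; "finger_force": force on a finger pad.
Only numpy, scipy, OpenCV 4.12 (cv2) and the standard library are available. Lean on these libraries where they do the work, as an engineer would, in place of code of your own. Each camera call takes 0.05 s, during which the arm holds its last target. There are 200 camera calls.

## Working session

There is one attempt and no reset: what is moved stays moved. The work goes in short steps, Python scripts to look and compute and a shell command to move; the robot and the scene stay as the last step left them, time stands still between calls to the robot, and variables do not carry over. Pictures are saved under pics/ and viewed, at most 10 in all, crops included, and the job is handed in when it is done.

```bash
mkdir -p pics
python3 - <<'E'
from rig import robot
import cv2,numpy as np
for n in("scene","top"):
    cv2.imwrite(f"pics/{n}0.png",robot.grab_frame(n)); c=robot.calibration(n); print(n,np.round(c["mtx"],1).tolist(),np.round(c["R"],3).tolist(),np.round(c["t"],1).tolist())
o=robot.get_obs();print(o["time"],o["tool_pos"],o["eef_rot"],o["ft_force"],o["opening"])
E
```

```text
scene [[478.5, 0.0, 251.4], [0.0, 478.5, 193.3], [0.0, 0.0, 1.0]] [[-0.675, 0.738, 0.001], [0.467, 0.428, -0.774], [-0.572, -0.522, -0.633]] [338.6, -172.4, 1397.4]
top [[460.4, 0.0, 260.3], [0.0, 460.4, 190.6], [0.0, 0.0, 1.0]] [[0.024, -1.0, -0.0], [-0.989, -0.024, -0.143], [0.143, 0.004, -0.99]] [20.5, 543.3, 887.5]
0.1 [ 253.92732033 -570.5958242   226.06430325] [-1.79920809e+02  7.52601834e-03  2.39901138e+01] [0.3290032  0.47633637 0.07242829] 92.05829903136306
```

View pics/scene0.png

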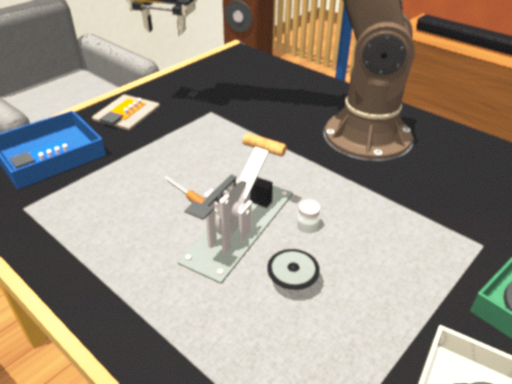

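View pics/top0.png

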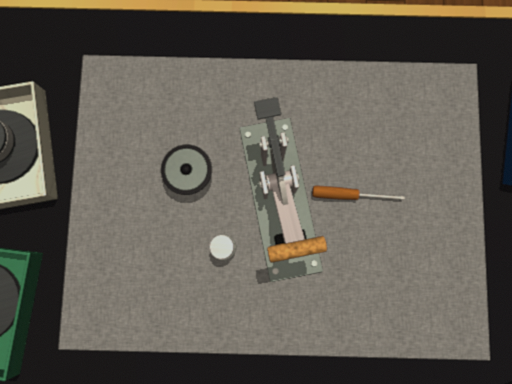

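The rest has its tab at the top of the top view (267,108), away from the robot, and the crossbar from (269,253) to (326,244). The screwdriver is to its right, the woofer and jar to its left. Next I fit the rest's pose to these points.

```bash
cat > fit.py <<'E'
from rig import robot
import numpy as np
from scipy.optimize import least_squares
C={n:robot.calibration(n) for n in("top","scene")}
def proj(n,X):
    c=C[n];p=(np.array(c["R"])@X.T).T+np.array(c["t"]).ravel();q=(np.array(c["mtx"])@p.T).T
    return q[:,:2]/q[:,2:]
def model(p):
    x,y,w,a=p;c,s=np.cos(w),np.sin(w)
    b=[160*np.cos(a),75+160*np.sin(a)]
    L=np.array([[-120,0,163],[b[0],-50,b[1]],[b[0],50,b[1]],[-140,-55,8],[-140,55,8],[190,-55,8],[190,55,8]],float)
    return L@np.array([[c,s,0],[-s,c,0],[0,0,1]])+[x,y,0]
T=np.array([[267,108],[269,253],[325,245],[241,127],[290,119],[259,283],[321,272]])
S=np.array([[202,211],[282,150],[246,140],[222,283],[180,262],[296,196],[np.nan]*2])
def f(p):
    M=model(p);r=np.r_[proj("top",M)-T,proj("scene",M)-S].ravel();return r[~np.isnan(r)]
if __name__=="__main__":
    r=None
    for w in(3.3,3.0,0.1):
        q=least_squares(f,[500,0,w,.54],loss="soft_l1")
        if r is None or q.cost<r.cost:r=q
    print(r.x,r.cost);print(np.round(f(r.x).reshape(-1,2),1).tolist())
    M=model(r.x);print("tab",M[0],"bar",M[1:3].mean(0), "yaw",np.degrees(r.x[2]))
    a=r.x
E
python3 fit.py
```

```text
[ 5.56964018e+02  4.24174715e-01 -2.17770803e+01  4.21532197e+02] 32.89227869287089
[[-0.6, -0.1], [-2.9, 2.2], [-1.7, -0.9], [-2.8, 0.1], [-1.0, -1.3], [8.9, -0.4], [0.1, 0.2], [-2.5, -3.2], [3.5, 0.3], [0.3, -2.2], [-0.4, -2.1], [-2.6, -1.6], [-1.5, -4.7]]
tab [674.22498687  25.91662794 163.        ] bar [424.39631699 -28.39595143 159.82455414] yaw -1247.7347885185281
```

Run:
```python
import cv2
a=cv2.imread("pics/top0.png")[90:295,225:345]; b=cv2.imread("pics/scene0.png")[130:290,170:305]
a=cv2.resize(a,None,fx=2.8,fy=2.8,interpolation=3);b=cv2.resize(b,None,fx=3.2,fy=3.2,interpolation=3)
import numpy as np
c=np.zeros((580,790,3),np.uint8);c[:a.shape[0],:a.shape[1]]=a;c[:b.shape[0],345:345+b.shape[1]]=b
cv2.imwrite("pics/z.png",c)
```

```text
(no output)
```

View pics/z.png

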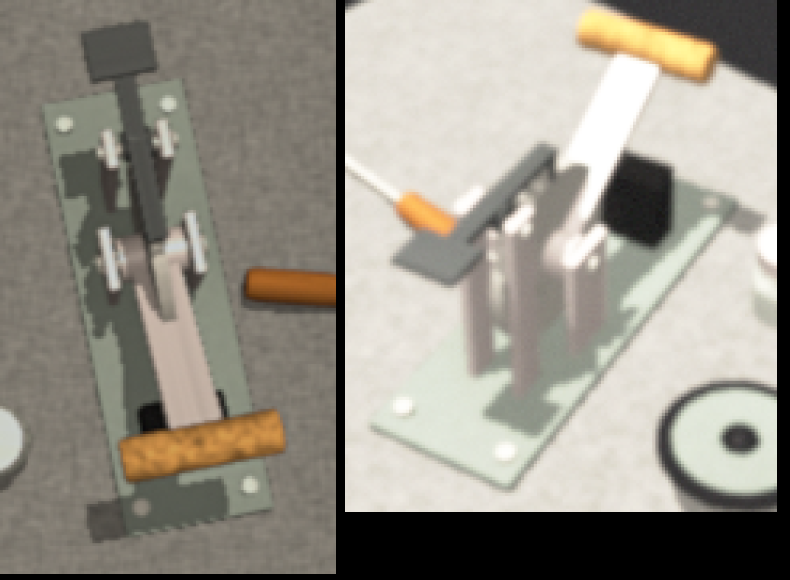

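```bash
sed -i 's/^T=.*/T=np.array([[267.9,108.6],[268.6,253.6],[326.8,244.3],[240.4,127.5],[290,118.6],[270.4,280.4],[321.4,272.1]])/;s/^S=.*/S=np.array([[198.4,210.6],[285.6,149.4],[245,137.8],[221.6,282.5],[177.8,263.4],[293.4,194.1],[np.nan]*2])/;s/(3.3,3.0,0.1)/(3.3,3.0)/' fit.py
cat >> fit.py <<'E'
    o=robot.get_obs();from scipy.spatial.transform import Rotation as Ro
    R=Ro.from_euler("xyz",o["eef_rot"],degrees=True).as_matrix();print(o["tool_pos"],R.round(3).tolist())
    for z,P in((190,M[0]),(185+5,M[1:3].mean(0))):print(R.T@(np.array([P[0],P[1],z])-o["tool_pos"]))
E
python3 fit.py
```

```text
[557.38242567  -1.97215903   3.36118522   6.84102232] 16.141129335506353
[[-0.5, -0.8], [-0.6, 1.5], [-1.7, -0.6], [-1.4, -0.4], [-0.2, -1.2], [-0.8, 2.0], [1.4, -0.4], [0.4, -3.1], [-1.3, 0.4], [0.0, -0.4], [-0.6, -2.0], [-1.1, -3.2], [-0.1, -3.4]]
tab [674.50077958  24.16767988 163.        ] bar [424.89781951 -31.54161718 159.69637699] yaw 192.5817272323109
[ 253.92732033 -570.5958242   226.06430325] [[0.914, 0.407, -0.001], [0.407, -0.914, 0.001], [-0.0, -0.001, -1.0]]
[ 626.0655712  -372.33880235   36.49672869]
[ 375.37417828 -422.92514823   36.59957575]
```

```bash
python3 -m crank '[[[32,-19,0],0.05,0],[[64,-38,0],0.1,0],[[96,-57,0],0.15,0],[[128,-76,0],0.2,0],[[160,-95,0],0.2,0],[[192,-114,0],0.2,0],[[224,-132,0],0.2,0],[[256,-151,0],0.2,0],[[288,-169,0],0.2,0],[[315,-186,0],0.2,0]]' 20
python3 fit.py | tail -3
```

```text
time: 0.93
tool_pos: [467.5, -270.5, 226.6]
eef_rot: [-180.0, -0.0, 12.6]
ft_force: [0.2, -0.7, -0.3]
opening: 29.7
finger_force: 0.0
[ 467.52016805 -270.52185473  226.55713414] [[0.976, 0.218, 0.0], [0.218, -0.976, 0.001], [0.0, -0.001, -1.0]]
[ 266.2987002  -242.39587421   36.72277025]
[  10.5543933  -242.50269572   36.68364678]
```

Tool x is now along −x of the rest. The tab is at about [+270, −242].

```bash
python3 -m crank '[[[27,-24,0],0,0],[[54,-48,0],0,0],[[81,-72,0],0,0],[[108,-97,0],0,0],[[135,-121,0],0,0],[[162,-145,0],0,0],[[190,-170,0],0,0],[[217,-194,0],0,0],[[243,-218,0],0,0],[[270,-242,0],0,0]]'
python3 -m crank '[[[0,0,10],0,0],[[0,0,20],0,0],[[0,0,30],0,0],[[0,0,30],0,0]]'
python3 fit.py | tail -3
python3 - <<'E'
from rig import robot
import cv2,numpy as np
a=robot.grab_frame("top")[50:300,200:370];b=robot.grab_frame("scene")[100:300,150:330]
a=cv2.resize(a,None,fx=2.2,fy=2.2);b=cv2.resize(b,None,fx=2.3,fy=2.3)
c=np.zeros((560,790,3),np.uint8);c[:a.shape[0],:a.shape[1]]=a;c[:b.shape[0],375:375+b.shape[1]]=b
cv2.imwrite("pics/z2.png",c)
E
```

```text
time: 1.77
tool_pos: [677.8, 23.3, 226.2]
eef_rot: [180.0, 0.1, 12.5]
ft_force: [0.7, -0.7, 0.8]
opening: 0.7
finger_force: 0.0
time: 2.1
tool_pos: [675.4, 19.8, 193.6]
eef_rot: [180.0, 0.3, 12.4]
ft_force: [0.6, 0.3, -0.7]
opening: 0.6
finger_force: 0.0
[675.3887588   19.7818003  193.63297025] [[0.977, 0.215, -0.005], [0.215, -0.977, -0.002], [-0.005, 0.001, -1.0]]
[ 0.09503071 -4.47615652  3.63013934]
[-255.64516234   -3.79385658    4.91527694]
```

View pics/z2.png

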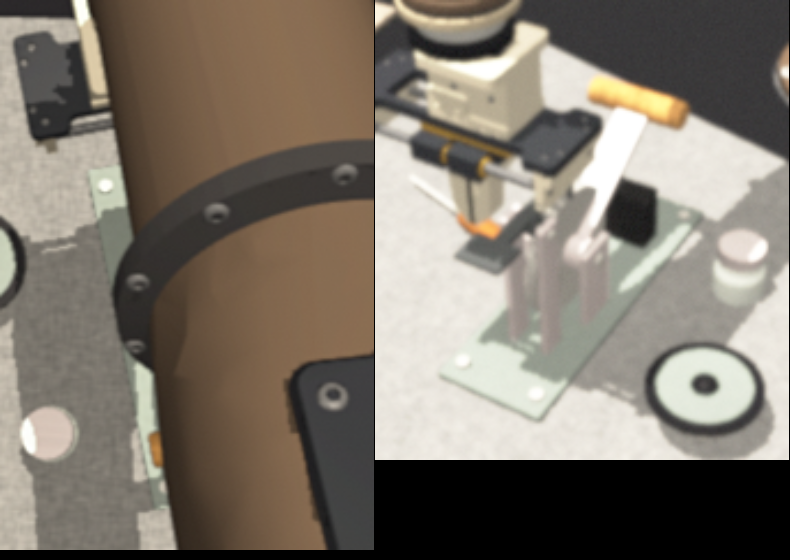

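The closed fingertips hang about 30 mm over the tab (scene crop around (485,225), tab at (487,250)), and the arm's crossbar is clear. I'm pressing now with a small correction.

```bash
python3 -m crank '[[[3,-3,6],0,0],[[3,-3,12],0,0],[[3,-3,18],0,0],[[3,-3,24],0,0],[[3,-3,28],0,0],[[3,-3,32],0,0],[[3,-3,36],0,0],[[3,-3,40],0,0],[[3,-3,40],0,0]]'
python3 fit.py | tail -3
```

```text
time: 2.95
tool_pos: [680.7, 25.6, 156.9]
eef_rot: [180.0, -0.1, 12.5]
ft_force: [2.2, 0.4, 1.9]
opening: 0.4
finger_force: 0.8
[680.69574488  25.59218974 156.87942869] [[0.976, 0.217, 0.002], [0.217, -0.976, 0.0], [0.002, 0.0, -1.0]]
[ -6.28065716   0.05169339 -33.13502288]
[-2.62024236e+02  2.58864564e-01 -3.37202547e+01]
```

```bash
python3 -m crank '[[[-1,0,2],0,0],[[-2,0,4],0,0],[[-2,0,6],0,0],[[-2,0,8],0,0],[[-2,0,10],0,0],[[-2,0,10],0,0]]'
python3 -m crank '[[[0,0,1],0,0],[[0,0,2],0,0],[[0,0,3],0,0],[[0,0,3],0,0]]'
```

```text
time: 3.45
tool_pos: [679.6, 25.5, 147.8]
eef_rot: [180.0, -0.3, 12.5]
ft_force: [5.6, 0.8, 3.8]
opening: 0.2
finger_force: 2.8
time: 3.78
tool_pos: [679.7, 25.5, 144.9]
eef_rot: [180.0, -0.3, 12.5]
ft_force: [5.0, 1.0, 4.4]
opening: 0.6
finger_force: 2.8
```

```bash
python3 -m crank '[[[0,0,1],0,0],[[0,0,2],0,0],[[0,0,3],0,0],[[0,0,3],0,0]]'
python3 -m crank '[[[0,0,1],0,0],[[0,0,2],0,0],[[0,0,2],0,0]]'
```

```text
time: 4.12
tool_pos: [679.6, 25.4, 141.8]
eef_rot: [180.0, -0.3, 12.5]
ft_force: [6.2, 1.0, 3.4]
opening: 0.3
finger_force: 2.7
time: 4.37
tool_pos: [679.8, 25.5, 141.0]
eef_rot: [180.0, -0.3, 12.5]
ft_force: [2.1, 0.7, 11.3]
opening: 0.3
finger_force: 5.8
```

Force is rising at the stop. I'll add a little more, then lift off.

```bash
python3 -m crank '[[[0,0,1],0,0],[[0,0,2],0,0],[[0,0,2],0,0]]'
python3 -m crank '[[[0,0,-6],0,0],[[0,0,-20],0,0],[[0,0,-45],0,0],[[0,0,-70],0,0],[[0,0,-85],0,0],[[0,0,-85],0,0]]'
python3 fit.py | tail -3;python3 - <<'E'
from rig import robot
import cv2
b=robot.grab_frame("scene")[120:290,160:320]
cv2.imwrite("pics/z3.png",cv2.resize(b,None,fx=3,fy=3,interpolation=3))
E
```

```text
time: 4.62
tool_pos: [680.0, 25.5, 140.4]
eef_rot: [180.0, -0.4, 12.5]
ft_force: [-0.4, -0.0, 21.8]
opening: 0.5
finger_force: 9.5
time: 5.12
tool_pos: [678.8, 25.1, 225.4]
eef_rot: [180.0, -0.3, 12.5]
ft_force: [0.7, 0.7, -0.1]
opening: 0.5
finger_force: 0.0
[678.83031768  25.08607151 225.41619649] [[0.976, 0.217, 0.004], [0.217, -0.976, 0.0], [0.004, 0.001, -1.0]]
[-4.58330096 -0.06466607 35.39610838]
[-2.60324972e+02  1.90513167e-01  3.42576763e+01]
```

View pics/z3.png

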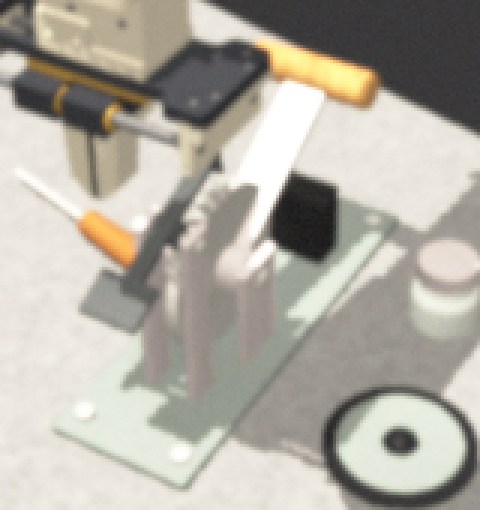

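The tab is now down and tilted (tab at (115,300)), and the nose stands clear of the wheel. Before moving on, I'll check where the TCP and the body corners project.

Run:
```python
from fit import *
from scipy.spatial.transform import Rotation as Ro
o=robot.get_obs();R=Ro.from_euler("xyz",o["eef_rot"],degrees=True).as_matrix()
L=np.array([[0,0,0],[0,0,-66],[0,95,-66],[0,-95,-66],[37,0,-66],[-37,0,-66]],float)
print(((proj("scene",L@R.T+o["tool_pos"])-[160,120])*3).round().tolist(), o["opening"])
```

```text
[[106.0, 190.0], [98.0, 98.0], [-34.0, 52.0], [241.0, 148.0], [58.0, 131.0], [135.0, 67.0]] 0.670523000761294
```

```bash
python3 -m crank '[[[-30,0,0],0,0],[[-60,0,0],0,0],[[-95,0,0],0,0],[[-130,0,0],0,0],[[-165,0,0],0,0],[[-200,0,0],0,0],[[-235,0,0],0,0],[[-263,0,0],0,0],[[-263,0,0],0,0],[[-263,0,0],0,0]]'
python3 -m crank '[[[0,0,12],0,0],[[0,0,24],0,0],[[0,0,36],0,0],[[0,0,42],0,0],[[0,0,42],0,0],[[0,0,42],0,0]]'
python3 fit.py | tail -3;python3 - <<'E'
from rig import robot
import cv2
b=robot.grab_frame("scene")[60:290,150:330]
cv2.imwrite("pics/z4.png",cv2.resize(b,None,fx=2.5,fy=2.5,interpolation=3))
E
```

```text
time: 6.0
tool_pos: [419.0, -32.7, 221.0]
eef_rot: [180.0, 0.1, 12.5]
ft_force: [0.5, -0.1, -0.2]
opening: 0.4
finger_force: 0.0
time: 6.5
tool_pos: [421.2, -31.9, 179.4]
eef_rot: [-180.0, 0.1, 12.6]
ft_force: [-0.6, 0.3, -0.9]
opening: 0.4
finger_force: 0.0
[421.19065777 -31.88463479 179.3898805 ] [[0.976, 0.217, -0.001], [0.217, -0.976, 0.0], [-0.001, -0.0, -1.0]]
[259.42582912   0.33111366 -10.88962704]
[  3.68168082   0.46623159 -10.61429223]
```

View pics/z4.png

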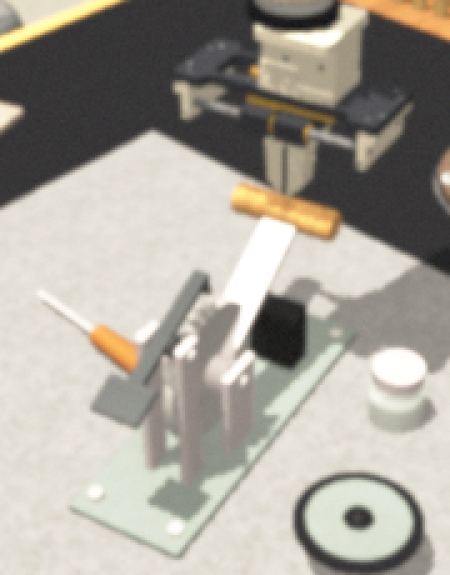

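The fingertips are right over the crossbar centre (288,195), and the pawl is still free. Pushing down along the arc.

```bash
python3 -m crank '[[[0,0,5],0,0],[[0,0,10],0,0],[[-2,0,15],0,0],[[-4,0,20],0,0],[[-4,0,20],0,0]]'
python3 -m crank '[[[-2,0,5],0,0],[[-4,0,10],0,0],[[-6,0,15],0,0],[[-8,0,20],0,0],[[-9,0,25],0,0],[[-10,0,30],0,0],[[-10,0,30],0,0]]'
python3 fit.py | tail -3
```

```text
time: 6.97
tool_pos: [415.7, -33.4, 159.0]
eef_rot: [180.0, 0.1, 12.5]
ft_force: [-0.7, -0.8, 0.7]
opening: 0.9
finger_force: 0.0
time: 7.55
tool_pos: [406.7, -35.3, 129.2]
eef_rot: [-180.0, 0.1, 12.5]
ft_force: [-0.2, 0.3, 0.8]
opening: 0.7
finger_force: 0.0
[406.72677642 -35.3200998  129.15158596] [[0.976, 0.217, -0.001], [0.217, -0.976, -0.0], [-0.001, -0.0, -1.0]]
[ 2.74246603e+02 -3.50350081e-02 -6.10986218e+01]
[ 18.50253426   0.24818678 -60.86532559]
```

There is almost no contact force, so I'm looking.

Run:
```python
from rig import robot
import cv2
b=robot.grab_frame("scene")[60:290,150:330]
cv2.imwrite("pics/z5.png",cv2.resize(b,None,fx=2.5,fy=2.5,interpolation=3))
```

```text
(no output)
```

View pics/z5.png

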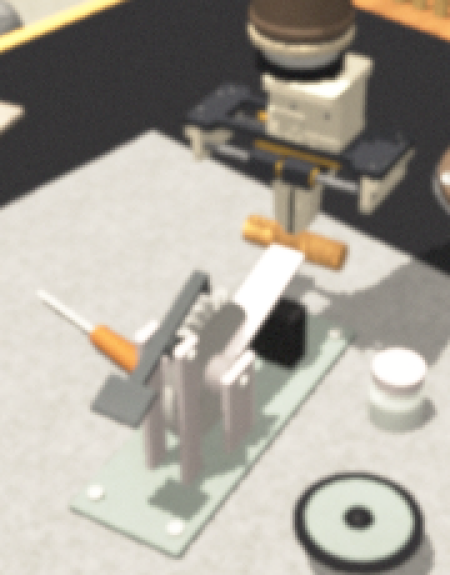

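The crossbar has come down to (296,242) with the fingertips on top of it. Continuing.

```bash
python3 -m crank '[[[0,0,4],0,0],[[-1,0,8],0,0],[[-2,0,12],0,0],[[-2,0,16],0,0],[[-3,0,20],0,0],[[-3,0,24],0,0],[[-3,0,28],0,0],[[-3,0,32],0,0],[[-3,0,32],0,0]]'
python3 -m crank '[[[0,0,2],0,0],[[0,0,4],0,0],[[0,0,4],0,0]]'
python3 fit.py | tail -3
```

```text
time: 8.35
tool_pos: [404.3, -35.7, 97.0]
eef_rot: [-180.0, 0.0, 12.5]
ft_force: [-0.4, 0.3, 0.4]
opening: 0.4
finger_force: 0.0
time: 8.6
tool_pos: [404.5, -35.7, 93.5]
eef_rot: [-180.0, -0.0, 12.5]
ft_force: [-1.2, 0.0, 0.4]
opening: 0.7
finger_force: 0.1
[404.51372683 -35.71774853  93.51584464] [[0.976, 0.217, 0.0], [0.217, -0.976, 0.0], [0.0, -0.0, -1.0]]
[ 2.76567115e+02  1.36742246e-01 -9.64317255e+01]
[ 20.82287219   0.34510584 -96.48021786]
```

```bash
python3 -m crank '[[[0,0,1],0,0],[[0,0,2],0,0],[[0,0,3],0,0],[[0,0,3],0,0]]'
python3 -m crank '[[[0,0,1],0,0],[[0,0,2],0,0],[[0,0,2],0,0]]'
```

```text
time: 8.93
tool_pos: [404.4, -35.8, 90.6]
eef_rot: [180.0, -0.0, 12.5]
ft_force: [-2.3, -0.1, 2.5]
opening: 0.6
finger_force: 1.0
time: 9.18
tool_pos: [404.3, -35.8, 88.8]
eef_rot: [180.0, 0.0, 12.5]
ft_force: [-3.4, 0.4, 8.5]
opening: 0.3
finger_force: 4.4
```

```bash
python3 -m crank '[[[0,0,1],0,0],[[0,0,2],0,0],[[0,0,2],0,0],[[0,0,2],0,0]]'
python3 -m crank '[[[0,0,1],0,0],[[0,0,2],0,0],[[0,0,2],0,0]]'
```

```text
time: 9.52
tool_pos: [404.4, -35.8, 88.0]
eef_rot: [180.0, -0.0, 12.5]
ft_force: [-8.8, -0.0, 32.3]
opening: 0.3
finger_force: 16.1
time: 9.77
tool_pos: [404.5, -35.9, 87.2]
eef_rot: [179.9, -0.0, 12.5]
ft_force: [-16.7, 0.5, 59.3]
opening: 0.1
finger_force: 29.6
```

At the stop, z about 88. Lifting straight up and away, then a check.

```bash
python3 -m crank '[[[0,0,-5],0,0],[[0,0,-15],0,0],[[0,0,-45],0,0],[[0,0,-80],0,0],[[0,0,-115],0,0],[[0,0,-145],0,0],[[0,0,-145],0,0]]'
python3 -m crank '[[[0,30,0],0,0],[[0,70,0],0,0],[[0,110,0],0,0],[[0,150,0],0,0],[[0,190,0],0,0],[[0,230,0],0,0],[[0,260,0],0,0],[[0,260,0],0,0],[[0,260,0],0,0]]'
python3 - <<'E'
from fit import *
import cv2
a=robot.grab_frame("top")[80:300,150:420];b=robot.grab_frame("scene")[120:290,150:330]
cv2.imwrite("pics/a6.png",a)
a=cv2.resize(a,None,fx=1.4,fy=1.4);b=cv2.resize(b,None,fx=2.2,fy=2.2)
c=np.zeros((380,790,3),np.uint8);c[:a.shape[0],:a.shape[1]]=a;c[:b.shape[0],385:385+b.shape[1]]=b
cv2.imwrite("pics/z6.png",c)
M=model([557.4,-2,3.361,0.0]);
print("flat bar ends scene crop",((proj("scene",M[1:3])-[150,120])*2.2+[385,0]).round(),"top",((proj("top",M[1:3])-[150,80])*1.4).round())
print(robot.get_obs()["tool_pos"])
E
```

```text
time: 10.35
tool_pos: [407.8, -35.6, 235.1]
eef_rot: [179.9, -0.5, 12.5]
ft_force: [1.2, 0.2, -0.2]
opening: 0.3
finger_force: 0.0
time: 11.1
tool_pos: [460.6, -291.6, 228.8]
eef_rot: [180.0, 0.0, 12.3]
ft_force: [-0.1, 0.2, -0.4]
opening: 0.7
finger_force: 0.0
flat bar ends scene crop [[687. 121.]
 [606.  93.]] top [[168. 263.]
 [240. 249.]]
[ 460.81628784 -288.79596664  229.14709809]
```

View pics/z6.png

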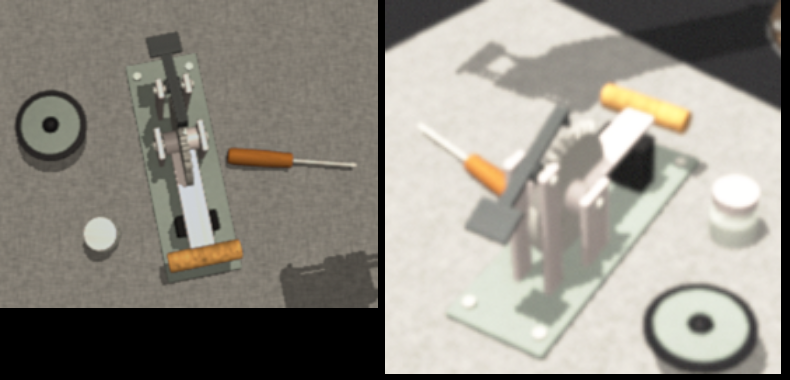

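The crossbar ends, at (605,93) and (688,121) in the scene crop and (168,263) and (242,249) in the top crop, match the prediction for a flat arm. The tab is still down with the nose clear, and the woofer, screwdriver and jar haven't moved.

```bash
python3 -c "
from rig import robot
print(robot.close_job())"
```

```text
the job is handed in; nothing more can be done
None
```

The job is done and handed in at about 11 s: the thumb tab was pressed to its stop and the pawl stayed free, then the arm was pushed flat onto its rest block, and the woofer, screwdriver and jar are where they were.

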